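Tip the gold-cross reference block out of its flush pocket and lay it on the sample stage

ROBOT

A 7-joint arm with a two-finger parallel gripper is mounted at the origin on the work surface. World frame = base frame: x ahead of the robot, y to its left, z up, the work surface at z = 0. Lengths are in m, angles in rad, forces in N, time in s.
With the tool pointing down it reaches from about 0.35 to 0.9 m from the base axis. Payload 8.1 kg.
Tool frame: the origin (TCP) lies at the very end of the fingers, on their centre line; the grasp point (between the pads) lies 19 mm behind it (arm.grasp_offset is the distance from the TCP to the grasp point, in m); z points along the fingers, y is the direction in which the jaws open and shut (so a half turn about z gives the same grasp; the last joint's range is limited). The gripper opens to 92 mm and grips with 3 to 60 N. Pads are 19 mm wide; open, the fingers measure 130 mm over their backs; the gripper's body (75 mm by 190 mm) begins 47 mm behind the grasp point.
Start: joints at [0.999, 0.434, 0.025, 1.573, -0.012, 1.134, -0.075], TCP at [0.282, -0.558, 0.227] pointing down, gripper open.
Joint ranges: [-2.62, 2.62], [-0.44, 2.09], [-1.27, 1.32], [0.08, 2.57], [-1.32, 4.46], [0.12, 2], [-2.74, 2.74]. Speed limits (rad/s): [2.22, 2.22, 3.01, 3.01, 3.14, 3.14, 3.14].

INTERFACE

Orientations are given as a rotation vector (axis times angle).
In Python, from cell import arm, eyes, workorder gives the robot as it stands.
- The arm moves only by the shell command python3 -m inch 'ROWS' [FORCE]. ROWS is JSON, a list that holds one entry, the list of rows, each a list of 5 numbers: the closure, from 0 (fully open) to 1 (shut), then the shift along the tool's x, y, z in mm, then the turn about the tool's z in degrees. A call has 1 to 12 rows; each row shifts and turns the pose as measured when the row begins, along the tool's axes as they then stand; what a row does not reach is not made up. A row lasts 1/10 s, in which the tool goes at most 50 mm and 8.59 degrees, less where a joint would pass 70% of its speed; a pose out of reach is approached as far as the arm can. A call with a gripper value outside its range is refused whole. The fingers move at their own pace and stop on an object; FORCE is the grip in N (left out, the last holds). Time passes only in rows, so rows that do not move let the fingers close. It gives the time, the measured TCP pose, the force and the opening at its end, in the units of the state.
- arm.observe(): the state, without advancing time (a new reading comes with each control period).
- eyes.get_image(name): name is "scene" or "top" or "wrist"; returns a dict with "frame" (384x512x3 uint8, blue, green, red), "intrinsics" (3x3 intrinsics, pixels), "rvec" (rotation vector, rad) and "tvec" (3), from world to camera coordinates, as OpenCV has them; the wrist camera has in their place "T_tool_cam" (4x4, takes a point from camera to tool coordinates, whose origin is the TCP and whose axes are the flange's). Camera axes: x right, y down, z forward; pixel columns grow to the right and rows downward; lengths in m; the calibration is good to about 2 mm. A picture is of the moment at which its call begins: read the wrist's pose just before it. There is no depth.
- workorder.sign_off(): hands the job in, once; it reports no verdict.
The state is a dict: "clock": time; "joints": joint angles; "dq": joint speeds; "joint_efforts": joint torques, N m; "position": TCP position; "ee_rot": TCP orientation; "force": force on the tool from outside, world axes, zero at the start; "ft_torque": the same for the moment, N m; "width": opening from 0.0 (shut) to 1.0 (fully open).
Only numpy, scipy, OpenCV 4.12 (cv2) and the standard library are available. Lean on these libraries where they do the work, as an engineer would, in place of code of your own. Each camera call takes 0.05 s, during which the arm holds its last target.

TASK

Take the calibration block with the gold cross out of the rack: it lies flush, so press down on the end with the white bar until it tips and its other end stands up out of the pocket, then grip it by the raised end. Set it down, without dropping it, flat and cross upwards inside the outlined place on the sample stage, lengthwise along the outline, and let go. Leave the block with the green disc lying in its pocket.

Things in the scene. Friction and masses are not known exactly. Their poses are not given: they have to be found in the camera images.
- cross_block: Dark grey bar 84 x 36 x 16 mm (x, y, z), 0.13 kg, gold cross on navy on its top. Origin: centre of underside, z out of the top. White bar across the top at x = -34 mm: the end to press. Pressed 10 to 15 mm down there (under 5 N) it rocks, its +x end rises and it stays leaning about 33 deg when let go, that end some 20 mm above the rack's top, free on both sides to grip across its 36 mm width.
- green_block: A bar of the same size, frame and white end mark, with a green disc instead of the cross. It stays flat in its pocket.
- rack: Fixed pale grey rack 120 x 176 x 42 mm, origin centre of underside, +x away from its teal stripe. Pockets at y = -56, 0, 56 mm hold, in any order, both bars and a fixed plain grey blank, flush with the top, x axes parallel. Pocket: 40 mm wide, x -47 to 44 mm; bar centred at x = 0. Floor 16 mm below the top; from x = -47 to -3 mm a well 38 mm deep, under the bar's pressed end.
- stage: Fixed sample stage with a flat grey aluminium top plate 150 x 120 mm (x, y), its top 60 mm above the origin (centre of the underside). The navy outline on it, 104 mm along the stage's x and 52 mm along y, centred over the origin, is the place for the block.
Mind the look-alikes: they are no part of the job. What is shaped like the cross_block but brown, orange or red is not meant.

How it is judged:
By the outcome, as a careful person would: the job done as asked, in the order asked, and still so for the second after the job is handed in, with the robot touching nothing.
It also fails if it takes over 45 s, if anything falls off the work surface, if the arm or the gripper's body presses on something with over 40 N, if the wrist force passes 120 N, or if a joint passes its speed limit or range.

## Working session

There is one attempt and no reset: what is moved stays moved. The work goes in short steps, Python scripts to look and compute and a shell command to move; the robot and the scene stay as the last step left them, time stands still between calls to the robot, and variables do not carry over. Pictures are saved under pics/ and viewed, and the job is handed in when it is done.

```bash
ls; mkdir -p pics; python3 - <<'E'
from cell import arm, eyes, workorder
import cv2
s=arm.observe(); print(s['clock'],s['position'],s['ee_rot'],s['width'],s['force'],arm.grasp_offset)
for n in ['scene','top','wrist']:
    d=eyes.get_image(n); cv2.imwrite(f'pics/{n}0.png',d['frame']); print(n,d['intrinsics'].tolist() if hasattr(d['intrinsics'],'tolist') else d['intrinsics'],{k:v for k,v in d.items() if k in('rvec','tvec','T_tool_cam')})
E
```

```text
pics
0.0 [ 0.28207968 -0.55714206  0.22595476] [-3.05425993e+00 -7.29174355e-01  7.96080640e-04] 0.9985666990129755 [-0.06959733  0.60875917 -0.25486392] 0.0188
scene [[429.8432491109485, 0.0, 260.2663529556024], [0.0, 429.8432491109485, 192.8154353462789], [0.0, 0.0, 1.0]] {'rvec': array([ 2.02065103,  1.65580252, -0.55032714]), 'tvec': array([-0.11047395, -0.37029046,  1.40375809])}
top [[348.1847346514004, 0.0, 260.6410493256394], [0.0, 348.1847346514004, 195.56421522266507], [0.0, 0.0, 1.0]] {'rvec': array([ 2.1593793 , -2.1355868 ,  0.11256097]), 'tvec': array([0.00377801, 0.50497615, 0.82475553])}
wrist [[276.2034136163404, 0.0, 252.44828107836406], [0.0, 276.2034136163404, 191.02458510776611], [0.0, 0.0, 1.0]] {'T_tool_cam': array([[ 7.16355537e-04, -9.67903941e-01, -2.51319413e-01,
         6.78426233e-02],
       [ 9.99999590e-01,  5.54135664e-04,  7.16240531e-04,
        -7.45212622e-04],
       [-5.53986983e-04, -2.51319823e-01,  9.67903941e-01,
        -1.57692410e-01],
       [ 0.00000000e+00,  0.00000000e+00,  0.00000000e+00,
         1.00000000e+00]])}
```

View pics/scene0.png

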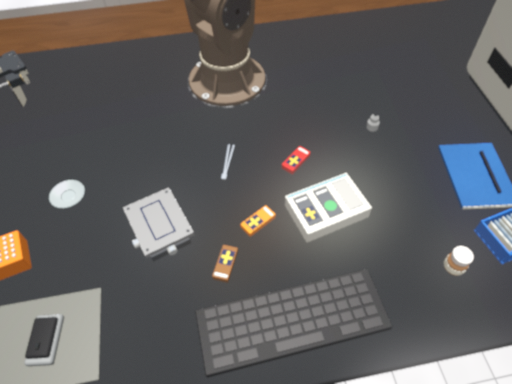

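View pics/top0.png

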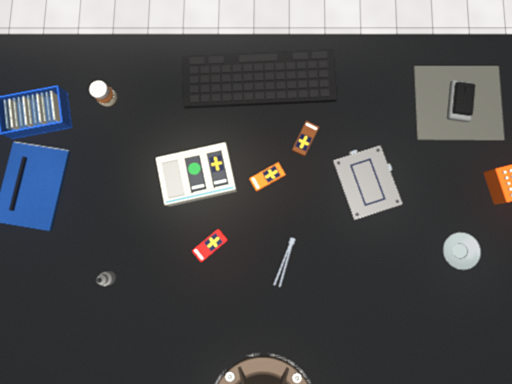

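View pics/wrist0.png

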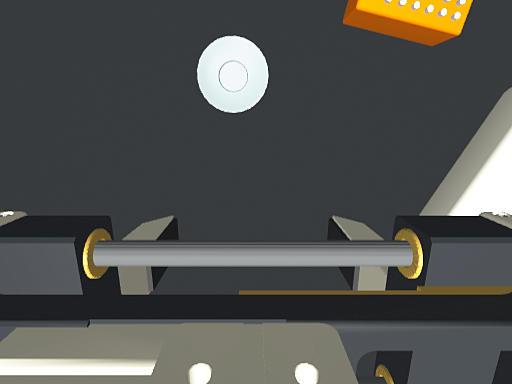

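The top picture shows the rack around (195,174). It holds a blank (172,178), the green disc (195,169) and a gold cross (217,164). The look-alikes are orange (267,176), brown (306,138) and red (210,245). Only (217,164) is dark grey and in the rack. The stage is at (367,182). I'll confirm this in enlarged crops.

```bash
python3 - <<'E'
import cv2
f=cv2.imread('pics/top0.png')
cv2.imwrite('pics/crop_rack.png',cv2.resize(f[135:215,145:245],None,fx=7.5,fy=7.5,interpolation=cv2.INTER_CUBIC))
cv2.imwrite('pics/crop_stage.png',cv2.resize(f[140:225,325:410],None,fx=7,fy=7,interpolation=cv2.INTER_CUBIC))
g=cv2.imread('pics/scene0.png')
cv2.imwrite('pics/crop_rack_s.png',cv2.resize(g[165:245,275:380],None,fx=7,fy=7,interpolation=cv2.INTER_CUBIC))
E
```

```text
(no output)
```

View pics/crop_rack.png

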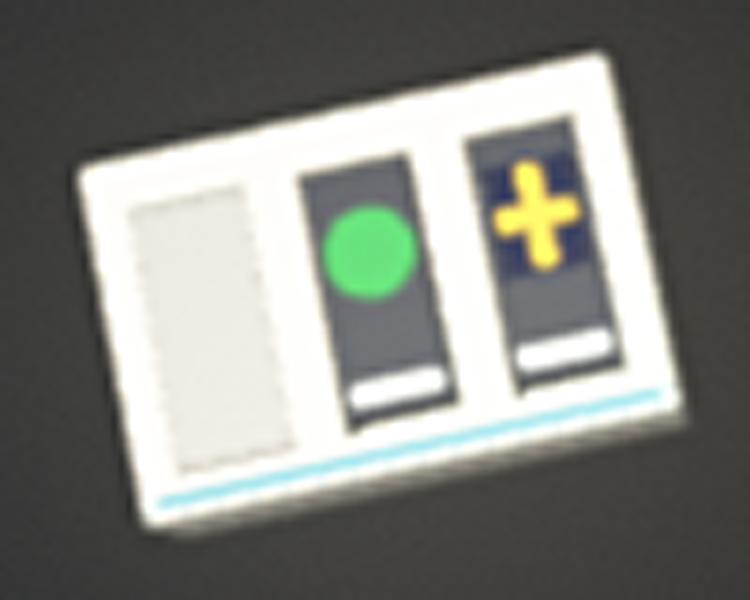

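View pics/crop_stage.png

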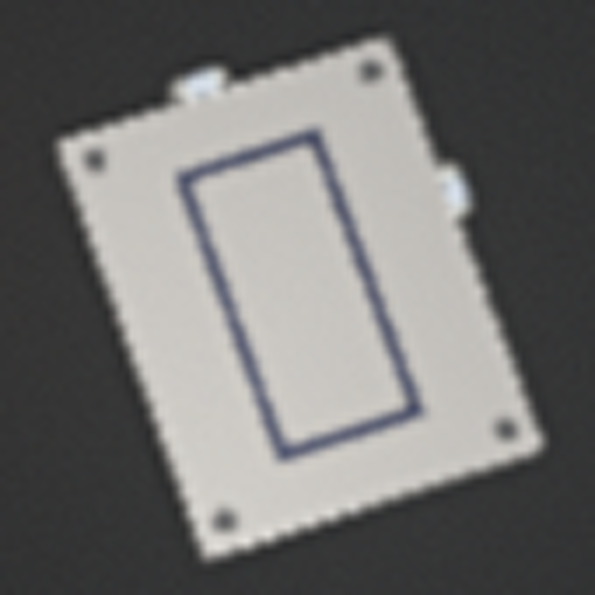

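View pics/crop_rack_s.png

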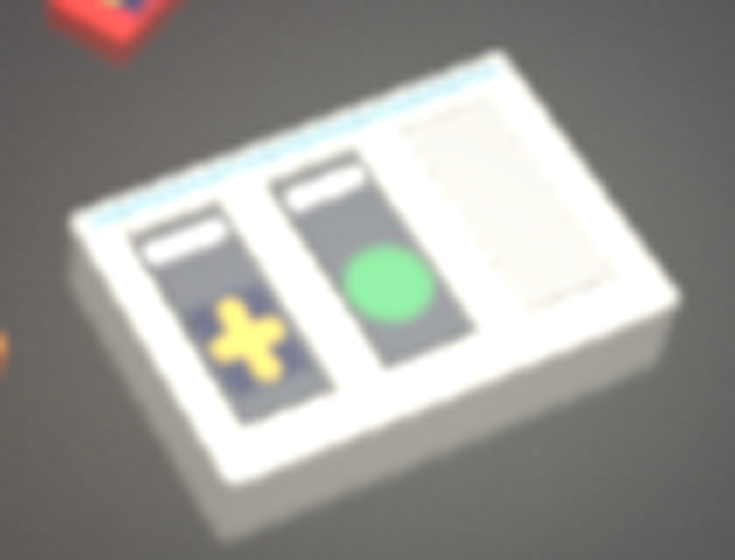

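The crops confirm it: the cross bar is dark grey, lies in the rack pocket at top (217,164), and its white bar is near the teal side at about (220,181). The navy outline's corners in the stage crop are (183,180), (317,133), (418,410) and (283,457). Next I'll turn these into world positions.

```bash
cat > h.py <<'E'
import numpy as np, cv2
from cell import arm, eyes, workorder
from scipy.spatial.transform import Rotation as R
def ray(px,z,K,rv,t):
    Rm=cv2.Rodrigues(np.array(rv))[0]; c=-Rm.T@t
    d=Rm.T@np.linalg.inv(K)@np.array([px[0],px[1],1.])
    return c+d*(z-c[2])/d[2]
def cam(name):
    d=eyes.get_image(name) if isinstance(name,str) else name
    return np.array(d['intrinsics']),d['rvec'],d['tvec']
E
python3 - <<'E'
from h import *
K,rv,t=cam('top')
un=lambda p,o,s:(o[0]+(p[0]+.5)/s-.5,o[1]+(p[1]+.5)/s-.5)
def rep(n,pts,o,s,z):
    P=np.array([ray(un(p,o,s),z,K,rv,t) for p in pts]); print(n,np.round(P[:,:2]*1000,1).tolist(),'mean',np.round(P.mean(0)*1000,1))
    if len(P)==4: print('  sides',[round(float(np.linalg.norm(P[i]-P[(i+1)%4])*1000),1) for i in range(4)],'ang',[round(float(np.degrees(np.arctan2(*(P[(i+1)%4]-P[i])[[1,0]]))),1) for i in range(4)])
rep('rack',[(80,165),(605,52),(682,408),(148,527)],(145,135),7.5,.042)
rep('bar',[(466,140),(572,116),(622,366),(518,395)],(145,135),7.5,.042)
rep('white',[(565,350)],(145,135),7.5,.042)
rep('cross',[(537,214)],(145,135),7.5,.042)
rep('outline',[(183,180),(317,133),(418,410),(283,457)],(325,140),7,.06)
rep('stage',[(58,142),(392,37),(543,450),(208,560)],(325,140),7,.06)
Ks,rs,ts=cam('scene')
un2=lambda p:(275+(p[0]+.5)/7-.5,165+(p[1]+.5)/7-.5)
for n,p in [('white',(187,242)),('cross',(248,340)),('c1',(500,52)),('c2',(680,297)),('c3',(232,483)),('c4',(72,215))]:
    print('scene',n,np.round(ray(un2(p),.042,Ks,rs,ts)*1000,1))
s=arm.observe();print(R.from_rotvec(s['ee_rot']).as_matrix().round(3))
E
```

```text
rack [[598.5, 271.7], [638.0, 98.7], [519.2, 70.7], [478.5, 243.5]] mean [558.6 171.1  42. ]
  sides [177.4, 122.1, 177.5, 123.2] ang [-77.1, -166.7, 103.2, 13.3]
bar [[607.9, 144.0], [616.2, 109.1], [532.9, 90.6], [523.0, 124.3]] mean [570. 117.  42.]
  sides [35.8, 85.4, 35.1, 87.1] ang [-76.5, -167.5, 106.3, 13.1]
white [[538.0, 109.3]] mean [538.  109.3  42. ]
cross [[583.2, 119.8]] mean [583.2 119.8  42. ]
outline [[576.4, -205.8], [593.2, -251.7], [498.1, -283.0], [481.7, -237.4]] mean [ 537.4 -244.5   60. ]
  sides [48.9, 100.1, 48.5, 99.9] ang [-70.0, -161.8, 109.8, 18.5]
stage [[589.4, -163.4], [627.1, -278.2], [485.0, -324.3], [446.8, -211.5]] mean [ 537.1 -244.4   60. ]
  sides [120.8, 149.4, 119.0, 150.5] ang [-71.8, -162.0, 108.7, 18.7]
scene white [540.2 111.3  42. ]
scene cross [584.7 121.7  42. ]
scene c1 [480.  246.3  42. ]
scene c2 [597.7 274.2  42. ]
scene c3 [639.2 101.6  42. ]
scene c4 [520.5  73.9  42. ]
[[ 0.892  0.452 -0.   ]
 [ 0.452 -0.892  0.001]
 [-0.    -0.001 -1.   ]]
```

```bash
python3 -m inch '[[[0.5,0,0,0,7],[0.5,0,0,0,6.7],[0.5,28,-40,0,0],[0.5,28,-40,0,0],[0.5,28,-40,0,0],[0.5,28,-40,0,0],[0.5,28,-40,0,0],[0.5,28,-40,0,0],[0.5,28,-40,0,0],[0.5,28,-40,0,0],[0.5,28,-40,0,0],[0.5,28,-40,0,0]]]' 20
cat > w.py <<'E'
import sys
from h import *
# usage: w.py yaw_deg tx ty tz (mm): shift to make in tool axes, and turn
s=arm.observe(); M=R.from_rotvec(s['ee_rot']).as_matrix(); p=s['position']*1000
yaw=np.degrees(np.arctan2(M[1,0],M[0,0]))
print('t',round(s['clock'],2),'pos',p.round(1),'yaw',round(yaw,2),'zax',M[:,2].round(3),'F',s['force'].round(2),'w',round(s['width'],3),'j',np.round(s['joints'],2))
if len(sys.argv)>4:
    a=list(map(float,sys.argv[1:5])); print('shift',(M.T@(np.array(a[1:])-p)).round(1),'turn',round(yaw-a[0],2))
E
python3 w.py 13.2 545 81 150
```

```text
clock: 1.45
position: [0.4702, -0.1016, 0.2245]
ee_rot: [3.121, 0.321, -0.001]
force: [0.4, -0.1, 0.3]
width: 0.499
t 1.45 pos [ 470.2 -101.6  224.5] yaw 11.75 zax [-0.    -0.004 -1.   ] F [ 0.35 -0.11  0.35] w 0.499 j [ 0.25  0.21 -0.18  1.9   0.05  1.03 -1.32]
shift [ 110.5 -163.9   73.8] turn -1.45
```

```bash
python3 -m inch '[[[0.5,25,-38,0,-1.4],[0.5,25,-38,0,0],[0.5,25,-38,0,0],[0.5,22,-38,15,0],[0.5,14,-12,40,0],[0.5,0,0,15,0]]]'
python3 w.py 13.2 545 81 80
python3 - <<'E'
from h import *
d=eyes.get_image('wrist'); cv2.imwrite('pics/w1.png',d['frame'])
d=eyes.get_image('top'); cv2.imwrite('pics/t1.png',cv2.resize(d['frame'][110:240,140:300],None,fx=4.5,fy=4.5,interpolation=cv2.INTER_CUBIC))
E
```

```text
clock: 2.05
position: [0.5476, 0.1006, 0.1554]
ee_rot: [-3.118, -0.375, -0.015]
force: [-0.8, -0.3, 0.1]
width: 0.504
t 2.05 pos [547.6 100.6 155.4] yaw 13.73 zax [ 0.009  0.002 -1.   ] F [-0.77 -0.3   0.1 ] w 0.504 j [-0.08  0.41 -0.26  1.82  0.13  0.92 -1.74]
shift [-7.8 18.4 75.4] turn 0.53
```

View pics/w1.png

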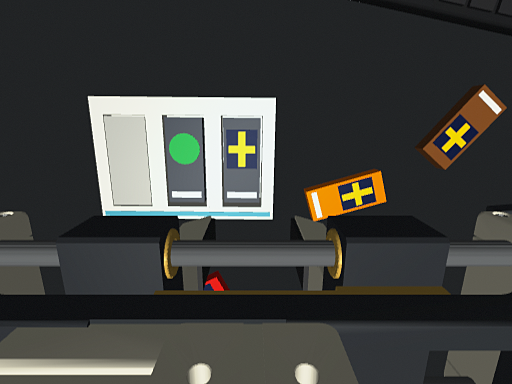

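View pics/t1.png

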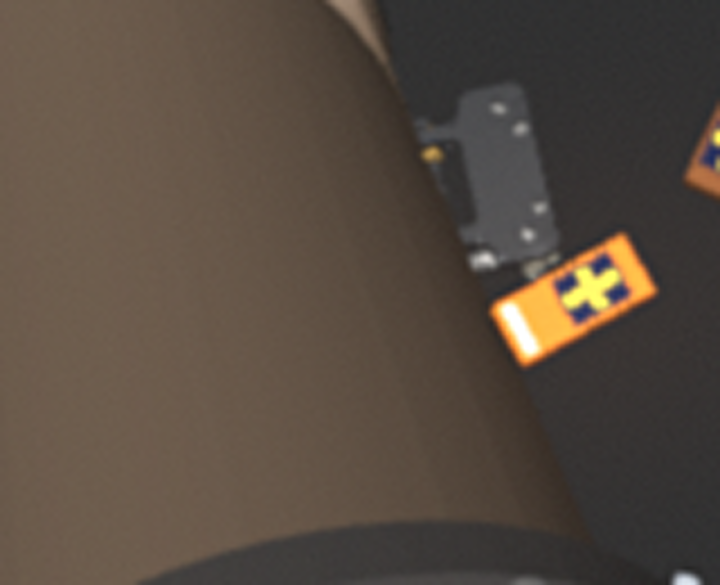

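The wrist picture shows the cross bar right of centre in the rack, with its white bar at (242,195), its cross at (241,149) and the green disc at (184,149). The orange look-alike is outside the rack at (345,195). Next I'll line up over the pressing end.

```bash
python3 -m inch '[[[0.5,-7,18,40,0.5],[0.5,0,0,0,0],[0.5,0,0,0,0]]]'
python3 w.py 13.2 545 81 60
python3 - <<'E'
from h import *
s=arm.observe(); d=eyes.get_image('wrist'); cv2.imwrite('pics/w2.png',d['frame'])
np.savez('w2.npz',pos=s['position'],rot=s['ee_rot'])
E
```

```text
clock: 2.45
position: [0.5462, 0.0777, 0.1182]
ee_rot: [3.121, 0.356, 0.018]
force: [0.5, -1.1, 0.1]
width: 0.499
t 2.45 pos [546.2  77.7 118.2] yaw 13.0 zax [ 0.011  0.001 -1.   ] F [ 0.51 -1.06  0.13] w 0.499 j [-0.05  0.44 -0.25  1.87  0.15  0.83 -1.72]
shift [-1.1 -3.6 58.2] turn -0.2
```

View pics/w2.png

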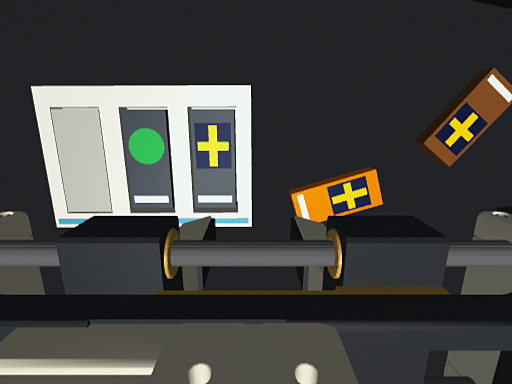

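```bash
cat >> h.py <<'E'
def wrist_cam(pos,rot,d):
    T=np.eye(4);T[:3,:3]=R.from_rotvec(rot).as_matrix();T[:3,3]=pos
    C=np.linalg.inv(T@np.array(d['T_tool_cam'])); return np.array(d['intrinsics']),cv2.Rodrigues(C[:3,:3])[0].ravel(),C[:3,3]
E
python3 - <<'E'
from h import *
z=np.load('w2.npz'); d=eyes.get_image('wrist'); K,rv,t=wrist_cam(z['pos'],z['rot'],d)
for n,p in dict(white=(214,199),cross=(213,146),green=(146,146),rc1=(31,86),rc2=(250,85),rc3=(251,226)).items(): print(n,(ray(p,.042,K,rv,t)*1000).round(1))
i=np.linalg.inv(d['T_tool_cam'])
for q in [(0,-.023,0),(0,.023,0),(0.0095,-.023,0),(0,-.042,0),(0,0,0),(.0095,-.023,-.038)]:
    v=K@(i[:3,:3]@np.array(q)+i[:3,3]); print(q,(v[:2]/v[2]).round(0))
E
python3 - <<'E'
import cv2
f=cv2.imread('pics/w2.png'); cv2.imwrite('pics/w2c.png',cv2.resize(f[180:310,150:360],None,fx=3.8,fy=3.8,interpolation=cv2.INTER_CUBIC))
E
```

```text
white [539.  111.4  42. ]
cross [584.2 121.1  42. ]
green [571.5 176.   42. ]
rc1 [598.  271.7  42. ]
rc2 [638.2 101.6  42. ]
rc3 [521.6  73.9  42. ]
(0, -0.023, 0) [216. 233.]
(0, 0.023, 0) [291. 233.]
(0.0095, -0.023, 0) [216. 219.]
(0, -0.042, 0) [185. 233.]
(0, 0, 0) [254. 233.]
(0.0095, -0.023, -0.038) [205. 247.]
```

View pics/w2c.png

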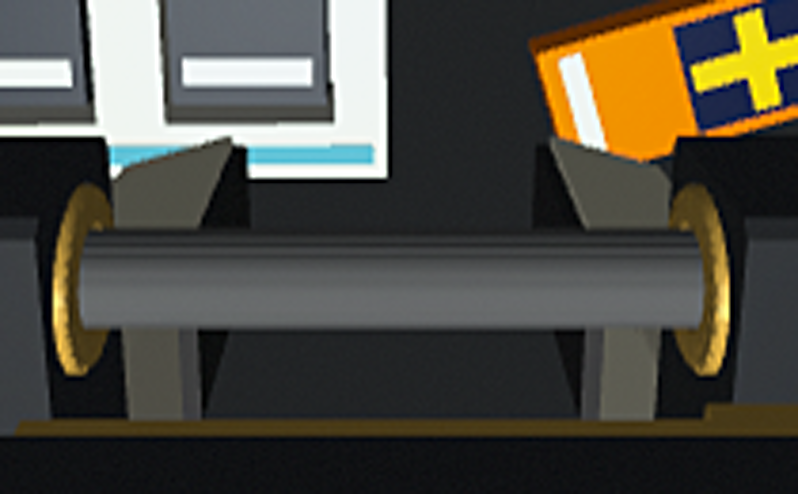

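```bash
python3 w.py 13.2 544.2 84.2 50; python3 -m inch '[[[0.5,-1,-6.5,30,0],[0.5,0,0,30,0],[0.5,0,0,0,0],[0.5,0,0,0,0]]]'
python3 w.py 13.2 544.2 84.2 42
```

```text
t 2.55 pos [545.8  77.4 118.1] yaw 13.0 zax [ 0.011 -0.    -1.   ] F [-0.07 -0.08 -0.09] w 0.502 j [-0.05  0.44 -0.25  1.88  0.15  0.83 -1.72]
shift [-0.8 -7.2 68. ] turn -0.2
clock: 2.95
position: [0.5486, 0.0847, 0.0632]
ee_rot: [3.121, 0.354, 0.033]
force: [0.0, 1.1, 0.1]
width: 0.503
t 2.95 pos [548.6  84.7  63.2] yaw 12.93 zax [ 0.021  0.002 -1.   ] F [0.02 1.07 0.06] w 0.503 j [-0.08  0.52 -0.23  1.92  0.18  0.7  -1.77]
shift [-4.8 -0.6 21.1] turn -0.27
```

```bash
python3 -m inch '[[[0.5,-5,-0.5,13,-0.3],[0.5,0,0,0,0],[0.5,0,0,0,0]]]'
python3 w.py 13.2 544.2 84.2 42
python3 - <<'E'
from h import *
d=eyes.get_image('wrist'); cv2.imwrite('pics/w3.png',cv2.resize(d['frame'][60:310,80:400],None,fx=2.4,fy=2.4,interpolation=cv2.INTER_CUBIC))
d=eyes.get_image('scene'); cv2.imwrite('pics/s3.png',cv2.resize(d['frame'][130:260,240:400],None,fx=4.5,fy=4.5,interpolation=cv2.INTER_CUBIC))
E
```

```text
clock: 3.25
position: [0.5471, 0.0848, 0.0553]
ee_rot: [3.12, 0.361, 0.044]
force: [-0.7, -0.5, -0.8]
width: 0.497
t 3.25 pos [547.1  84.8  55.3] yaw 13.21 zax [ 0.028  0.003 -1.   ] F [-0.68 -0.52 -0.79] w 0.497 j [-0.09  0.52 -0.23  1.94  0.19  0.67 -1.77]
shift [-3.3 -0.1 13.2] turn 0.01
```

View pics/w3.png

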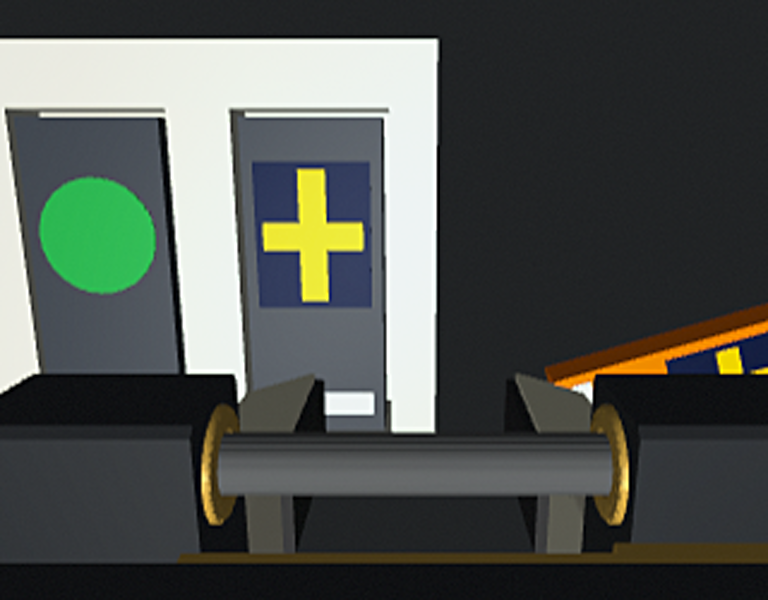

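View pics/s3.png

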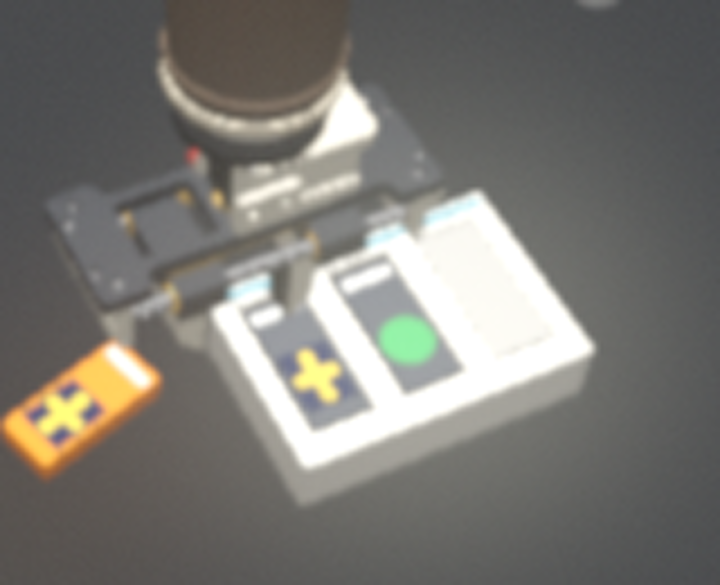

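Seen from the wrist, the left finger stands over the white-bar end, with its pad face at about crop (322,400) and the bar spanning 247–390. I'll shift it slightly toward the bar's middle and press.

```bash
python3 -m inch '[[[0.5,-5,4.5,12,0],[0.5,0,0,8,0]]]'
python3 w.py 13.2 543.5 81.3 30
```

```text
clock: 3.55
position: [0.5457, 0.0796, 0.0372]
ee_rot: [-3.12, -0.361, -0.051]
force: [0.3, -1.6, -0.3]
width: 0.501
t 3.55 pos [545.7  79.6  37.2] yaw 13.19 zax [ 0.032  0.004 -0.999] F [ 0.26 -1.61 -0.3 ] w 0.501 j [-0.08  0.55 -0.22  1.96  0.2   0.62 -1.78]
shift [-2.  -2.2  7.1] turn -0.01
```

```bash
python3 -m inch '[[[0.5,-3,-1.5,7,0],[0.5,0,0,2,0]]]'
python3 w.py 13.2 543.5 81.3 29
python3 - <<'E'
from h import *
d=eyes.get_image('wrist'); cv2.imwrite('pics/w4.png',cv2.resize(d['frame'][60:310,80:400],None,fx=2.4,fy=2.4,interpolation=cv2.INTER_CUBIC))
d=eyes.get_image('scene'); cv2.imwrite('pics/s4.png',cv2.resize(d['frame'][130:260,240:400],None,fx=4.5,fy=4.5,interpolation=cv2.INTER_CUBIC))
E
```

```text
clock: 3.75
position: [0.5448, 0.0811, 0.0286]
ee_rot: [-3.12, -0.36, -0.057]
force: [-3.0, -0.3, 10.9]
width: 0.5
t 3.75 pos [544.8  81.1  28.6] yaw 13.15 zax [ 0.036  0.005 -0.999] F [-3.01 -0.31 10.88] w 0.5 j [-0.09  0.56 -0.22  1.97  0.21  0.6  -1.78]
shift [-1.2 -0.5 -0.5] turn -0.05
```

View pics/w4.png

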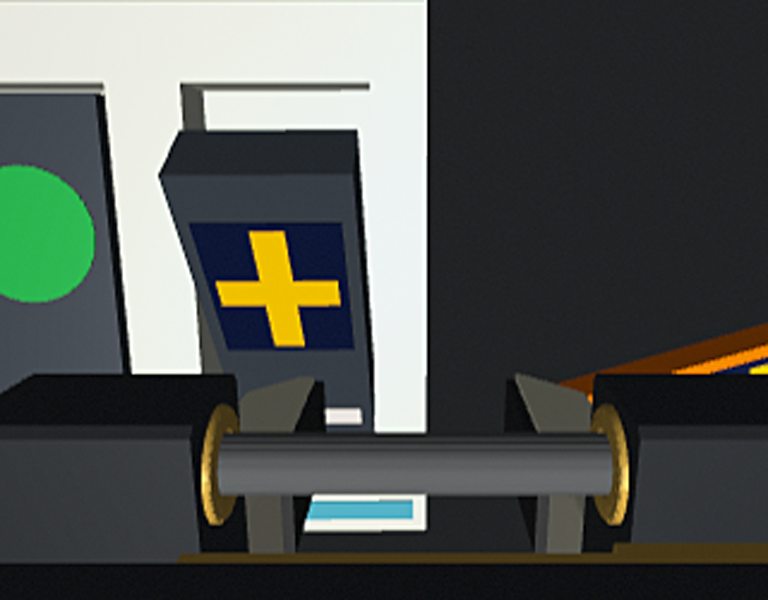

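View pics/s4.png

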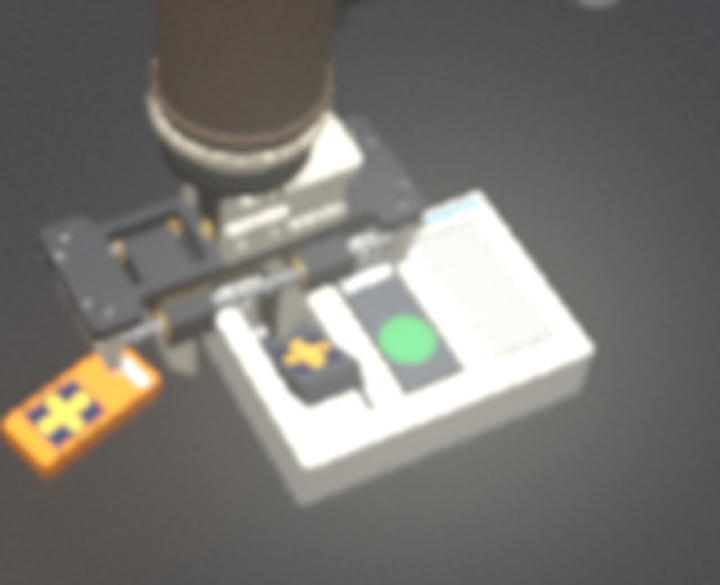

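It tipped: the raised end stands out of the pocket, with its top edge at wrist crop (160–357,175), and the force rose because the bar bottomed. I'm lifting off and opening.

```bash
python3 -m inch '[[[0.5,0,0,-20,0],[0.5,0,0,-40,0],[0.3,0,-12,-40,0],[0.2,0,-16,-10,0],[0.2,0,0,0,0],[0.2,0,0,0,0]]]'
python3 w.py 13.2 595 123 70
python3 - <<'E'
from h import *
s=arm.observe(); d=eyes.get_image('wrist'); cv2.imwrite('pics/w5.png',cv2.resize(d['frame'],None,fx=1.5,fy=1.5,interpolation=cv2.INTER_CUBIC))
np.savez('w5.npz',pos=s['position'],rot=s['ee_rot'])
d=eyes.get_image('scene'); cv2.imwrite('pics/s5f.png',d['frame']); cv2.imwrite('pics/s5.png',cv2.resize(d['frame'][130:260,240:400],None,fx=4.5,fy=4.5,interpolation=cv2.INTER_CUBIC))
E
```

```text
clock: 4.45
position: [0.5334, 0.1098, 0.141]
ee_rot: [-3.119, -0.362, -0.052]
force: [-0.4, -0.7, -0.1]
width: 0.779
t 4.45 pos [533.4 109.8 141. ] yaw 13.23 zax [ 0.033  0.005 -0.999] F [-0.35 -0.68 -0.1 ] w 0.779 j [-0.1   0.4  -0.27  1.89  0.14  0.84 -1.78]
shift [60.6  1.  73. ] turn 0.03
```

View pics/w5.png

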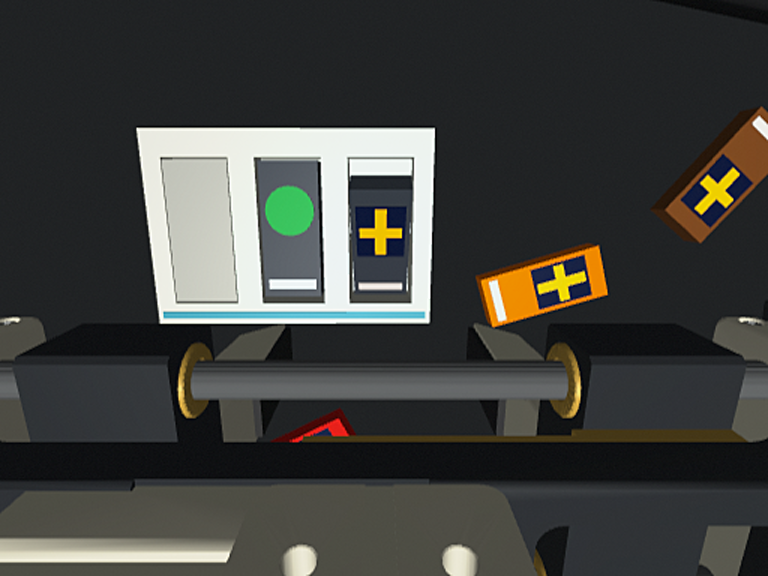

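View pics/s5.png

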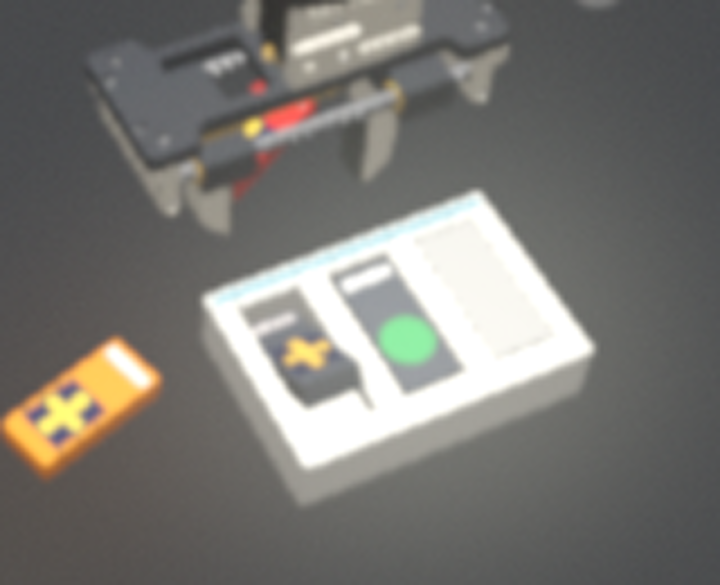

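```bash
python3 - <<'E'
from h import *
z=np.load('w5.npz'); d=eyes.get_image('wrist'); K,rv,t=wrist_cam(z['pos'],z['rot'],d)
a=np.radians(13.2); c=np.array([559.3,172.5]); ex=np.array([np.cos(a),np.sin(a)]); ey=np.array([-ex[1],ex[0]])
f=cv2.resize(d['frame'][90:220,210:310],None,fx=5,fy=5,interpolation=cv2.INTER_CUBIC)
Ks,rs,ts=cam('scene'); g=cv2.imread('pics/s5f.png')
pts=[(x,-56+y,zz) for y in(-18,18) for x,zz in((26,64),(34.7,50.5),(-38.5+2.8-8.7,18))]
P=np.array([[*(c+x*ex+y*ey),zz] for x,y,zz in pts])/1000
q=cv2.projectPoints(P,rv,t,K,None)[0][:,0]; print(q.round(1))
for u in q: cv2.circle(f,tuple(int(v) for v in ((u-[210,90]+.5)*5)),3,(0,0,255),-1)
qs=cv2.projectPoints(P,rs,ts,Ks,None)[0][:,0]
g=cv2.resize(g[180:230,290:340],None,fx=10,fy=10,interpolation=cv2.INTER_CUBIC)
for u in qs: cv2.circle(g,tuple(int(v) for v in ((u-[290,180]+.5)*10)),3,(0,0,255),-1)
cv2.imwrite('pics/w5c.png',f); cv2.imwrite('pics/s5c.png',g)
E
```

```text
[[275.7 125.2]
 [274.6 115.2]
 [270.7 194.5]
 [232.6 125.2]
 [233.4 115.1]
 [236.5 194.5]]
```

View pics/w5c.png

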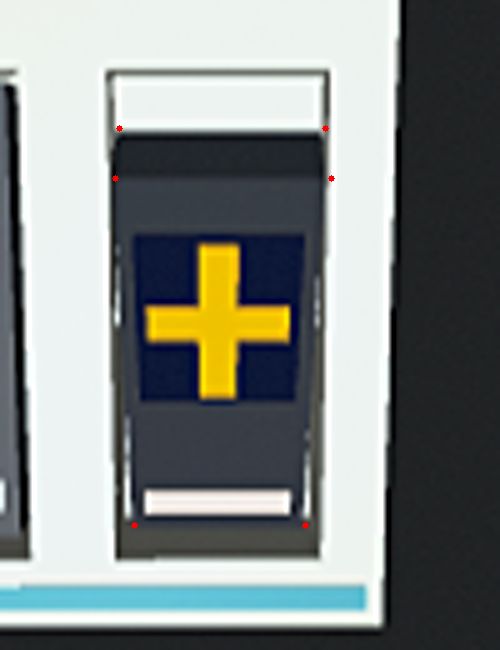

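View pics/s5c.png

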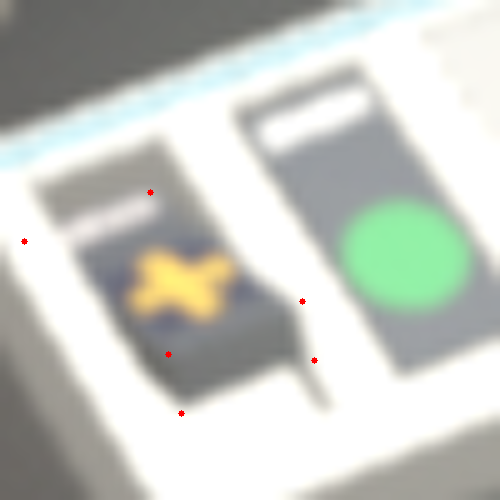

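The drawn-in prediction of a 33° lean matches the wrist picture within about 1 px. I'll grip at rack (23, -55.5), TCP z about 45.

```bash
python3 -m inch '[[[0.2,25,0,20,0],[0.2,30,0.5,30,0],[0.2,8,0.5,20,0],[0.2,0,0,0,0]]]'
python3 w.py 13.2 594.4 123.7 45
```

```text
clock: 5.05
position: [0.5977, 0.1199, 0.0667]
ee_rot: [3.12, 0.355, 0.042]
force: [-0.4, 0.0, -0.1]
width: 0.799
t 5.05 pos [597.7 119.9  66.7] yaw 13.0 zax [ 0.027  0.002 -1.   ] F [-0.44  0.03 -0.06] w 0.799 j [-0.13  0.58 -0.23  1.79  0.19  0.77 -1.8 ]
shift [-3.  -4.5 21.6] turn -0.2
```

```bash
python3 -m inch '[[[0.2,-3,-5,14,-0.2],[0.2,-1,-0.5,6,0],[0.2,0,0,0,0]]]'
python3 w.py 13.2 594.4 123.7 45
```

```text
clock: 5.35
position: [0.5916, 0.1227, 0.0454]
ee_rot: [3.119, 0.358, 0.037]
force: [0.5, 0.9, 0.7]
width: 0.8
t 5.35 pos [591.6 122.7  45.4] yaw 13.12 zax [ 0.023  0.    -1.   ] F [0.5  0.89 0.68] w 0.8 j [-0.14  0.6  -0.22  1.81  0.2   0.73 -1.82]
shift [ 2.9 -0.3  0.5] turn -0.08
```

```bash
python3 -m inch '[[[0.2,2,0,0,0],[0.7,0,0,0,0],[1,0,0,0,0],[1,0,0,0,0],[1,0,0,0,0]]]' 30
python3 w.py 13.2 594.4 123.7 45
python3 - <<'E'
from h import *
d=eyes.get_image('wrist'); cv2.imwrite('pics/w6.png',cv2.resize(d['frame'],None,fx=1.5,fy=1.5,interpolation=cv2.INTER_CUBIC))
E
```

```text
clock: 5.85
position: [0.5951, 0.1226, 0.0489]
ee_rot: [3.119, 0.357, 0.043]
force: [-0.5, 0.5, 0.3]
width: 0.501
t 5.85 pos [595.1 122.6  48.9] yaw 13.06 zax [ 0.027  0.001 -1.   ] F [-0.5   0.53  0.29] w 0.501 j [-0.14  0.6  -0.22  1.81  0.2   0.73 -1.82]
shift [-0.5 -1.2  3.9] turn -0.14
```

View pics/w6.png

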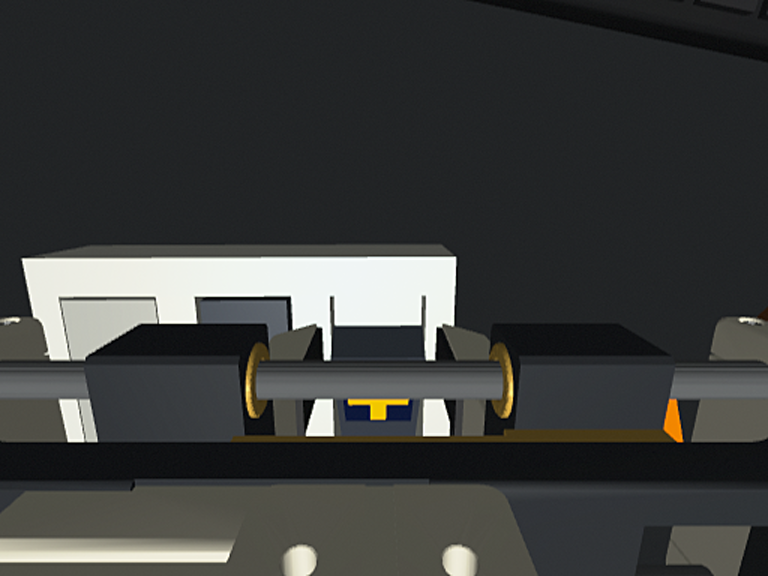

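Wrist view: the bar end (332–424) stands centred between the pads (323 and 437). The TCP drifted up 4 mm, so I'll lower it a little before closing.

```bash
python3 -m inch '[[[0.5,0,0,5,0],[1,0,0,0,0],[1,0,0,0,0],[1,0,0,0,0],[1,0,0,0,0]]]' 30
python3 w.py 13.2 594.4 123.7 45
```

```text
clock: 6.4
position: [0.5952, 0.1227, 0.0434]
ee_rot: [3.119, 0.357, 0.043]
force: [0.0, -0.8, 1.2]
width: 0.384
t 6.4 pos [595.2 122.7  43.4] yaw 13.06 zax [ 0.027  0.001 -1.   ] F [ 0.02 -0.81  1.15] w 0.384 j [-0.14  0.61 -0.22  1.81  0.2   0.72 -1.82]
shift [-0.5 -1.2 -1.6] turn -0.14
```

```bash
python3 -m inch '[[[1,0,0,-10,0],[1,0,0,-20,0],[1,0,0,-35,0],[1,0,0,-40,0],[1,0,0,-20,0],[1,0,0,0,0]]]'
python3 w.py 18.2 545 -242 150
python3 - <<'E'
from h import *
d=eyes.get_image('wrist'); cv2.imwrite('pics/w7.png',cv2.resize(d['frame'],None,fx=1.5,fy=1.5,interpolation=cv2.INTER_CUBIC))
d=eyes.get_image('scene'); cv2.imwrite('pics/s7.png',cv2.resize(d['frame'][90:250,230:400],None,fx=3.7,fy=3.7,interpolation=cv2.INTER_CUBIC))
E
```

```text
clock: 7.0
position: [0.5914, 0.1229, 0.175]
ee_rot: [3.119, 0.358, 0.043]
force: [0.3, 1.0, -1.5]
width: 0.388
t 7.0 pos [591.4 122.9 175. ] yaw 13.11 zax [ 0.027  0.002 -1.   ] F [ 0.35  0.96 -1.5 ] w 0.388 j [-0.11  0.45 -0.26  1.7   0.14  0.98 -1.77]
shift [-128.5  344.8   23.2] turn -5.09
```

View pics/w7.png

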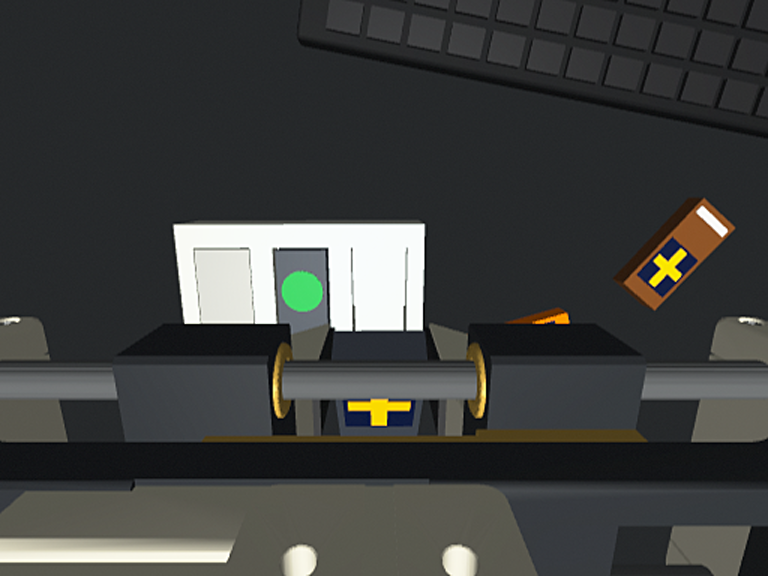

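View pics/s7.png

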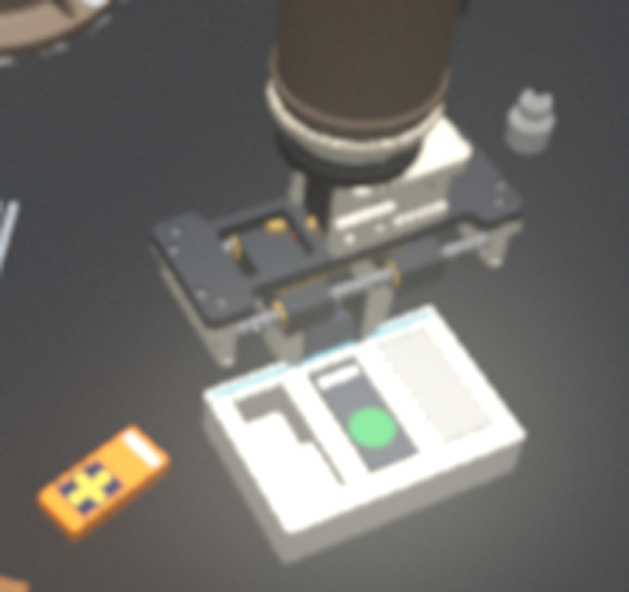

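The bar is held (about 36 mm opening, no visible droop), its pocket is empty and the green bar still lies in its own pocket. Next is the carry to the stage.

```bash
python3 -m inch '[[[1,0,0,0,-5.2],[1,-10,25,0,0],[1,-15,38,0,0],[1,-15,38,0,0],[1,-15,38,0,0],[1,-15,38,0,0],[1,-15,38,0,0],[1,-15,38,0,0],[1,-10,25,0,0],[1,0,0,0,0]]]'
python3 w.py 18.3 570.3 -232.9 115
```

```text
clock: 8.1
position: [0.5629, -0.1858, 0.152]
ee_rot: [-3.095, -0.514, 0.009]
force: [-0.3, -0.0, -1.6]
width: 0.391
t 8.1 pos [ 562.9 -185.8  152. ] yaw 18.84 zax [-0.006  0.003 -1.   ] F [-0.3  -0.05 -1.63] w 0.391 j [ 0.39  0.47 -0.22  1.72  0.12  0.97 -1.12]
shift [-8.  47.1 36.8] turn 0.54
```

```bash
python3 -m inch '[[[1,-5,25,5,0.3],[1,-3,22,5,0.3],[1,0,0,0,0],[1,0,0,0,0]]]'
python3 w.py 18.3 570.3 -232.9 115
python3 - <<'E'
from h import *
s=arm.observe(); d=eyes.get_image('wrist'); cv2.imwrite('pics/w8.png',cv2.resize(d['frame'],None,fx=1.5,fy=1.5,interpolation=cv2.INTER_CUBIC))
K,rv,t=wrist_cam(s['position'],s['ee_rot'],d)
np.savez('w8.npz',K=K,rv=rv,t=t)
d=eyes.get_image('scene'); cv2.imwrite('pics/s8.png',cv2.resize(d['frame'][130:290,70:240],None,fx=3.7,fy=3.7,interpolation=cv2.INTER_CUBIC))
E
```

```text
clock: 8.5
position: [0.5677, -0.2329, 0.1353]
ee_rot: [-3.092, -0.496, 0.021]
force: [0.6, 0.5, -0.4]
width: 0.394
t 8.5 pos [ 567.7 -232.9  135.3] yaw 18.22 zax [-0.015  0.007 -1.   ] F [ 0.59  0.45 -0.43] w 0.394 j [ 0.44  0.52 -0.21  1.68  0.12  0.97 -1.06]
shift [ 2.7  1.1 20.2] turn -0.08
```

View pics/w8.png

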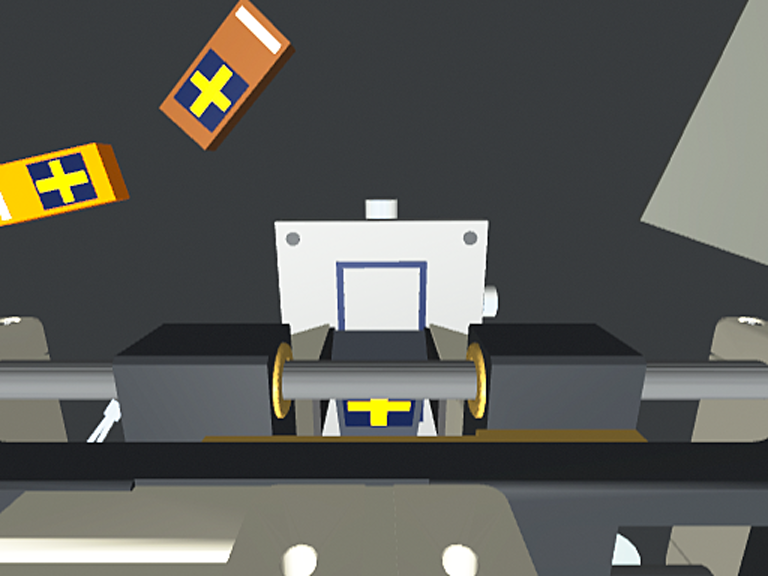

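View pics/s8.png

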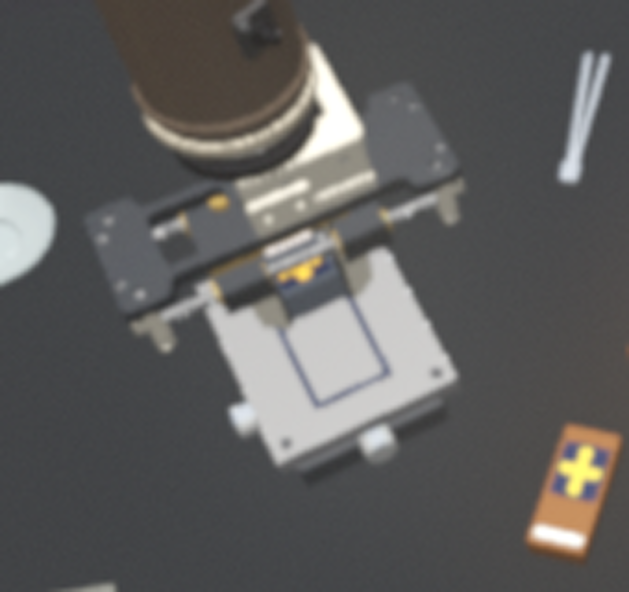

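The wrist view shows the outline's far edge running from (338,263) to (426,263) in the enlarged picture, with the bar centred on it.

```bash
python3 - <<'E'
from h import *
z=np.load('w8.npz')
P=[ray(((u+.5)/1.5-.5,(v+.5)/1.5-.5),.06,z['K'],z['rv'],z['t'])*1000 for u,v in((339,265),(424,265),(275,221),(488,221))]
for p in P: print(p.round(1))
for a,b,l in((0,1,51),(2,3,75)):
    dd=P[a]-P[b]; yaw=np.arctan2(-dd[0],dd[1]); m=(P[a]+P[b])/2; print('len',np.linalg.norm(dd).round(1),'yaw',np.degrees(yaw).round(2),'centre',(m[:2]-l*np.array([np.cos(yaw),np.sin(yaw)])).round(1))
E
```

```text
[ 578.3 -203.6   60. ]
[ 593.7 -249.8   60. ]
[ 591.1 -162.4   60. ]
[ 628.4 -275.    60. ]
len 48.7 yaw 18.39 centre [ 537.6 -242.8]
len 118.6 yaw 18.32 centre [ 538.5 -242.3]
```

```bash
python3 -m inch '[[[1,3,0.5,20,0],[1,0,0,15,0],[1,0,0,0,0]]]' 20
python3 w.py 18.3 570.3 -232.3 61
```

```text
clock: 8.9
position: [0.5718, -0.2283, 0.1008]
ee_rot: [-3.091, -0.504, 0.017]
force: [-0.7, 0.5, -1.5]
width: 0.386
t 8.9 pos [ 571.8 -228.3  100.8] yaw 18.51 zax [-0.012  0.008 -1.   ] F [-0.66  0.48 -1.45] w 0.386 j [ 0.43  0.56 -0.2   1.71  0.13  0.9  -1.07]
shift [-2.3  3.8 39.8] turn 0.21
```

```bash
python3 -m inch '[[[1,-2,4,8,0.2],[1,0,0,5,0]]]'
python3 w.py 18.3 570.3 -232.3 61
```

```text
clock: 9.1
position: [0.5733, -0.2313, 0.0895]
ee_rot: [-3.092, -0.502, 0.01]
force: [0.0, -0.9, 1.4]
width: 0.385
t 9.1 pos [ 573.3 -231.3   89.5] yaw 18.44 zax [-0.008  0.008 -1.   ] F [ 0.04 -0.92  1.42] w 0.385 j [ 0.44  0.58 -0.2   1.71  0.14  0.87 -1.07]
shift [-3.   0.3 28.5] turn 0.14
```

```bash
python3 -m inch '[[[1,-3,0,7,0],[1,-1,0,6,0],[1,0,0,3,0]]]'
python3 w.py 18.3 570.3 -232.3 61
python3 - <<'E'
from h import *
d=eyes.get_image('scene'); cv2.imwrite('pics/s9.png',cv2.resize(d['frame'][150:270,90:220],None,fx=5,fy=5,interpolation=cv2.INTER_CUBIC))
d=eyes.get_image('wrist'); cv2.imwrite('pics/w9.png',cv2.resize(d['frame'],None,fx=1.5,fy=1.5,interpolation=cv2.INTER_CUBIC))
E
```

```text
clock: 9.4
position: [0.5711, -0.2324, 0.0742]
ee_rot: [-3.094, -0.503, 0.004]
force: [1.2, 0.7, 2.8]
width: 0.388
t 9.4 pos [ 571.1 -232.4   74.2] yaw 18.47 zax [-0.003  0.007 -1.   ] F [1.17 0.65 2.75] w 0.388 j [ 0.44  0.59 -0.2   1.74  0.14  0.83 -1.07]
shift [-0.7 -0.3 13.2] turn 0.17
```

View pics/s9.png

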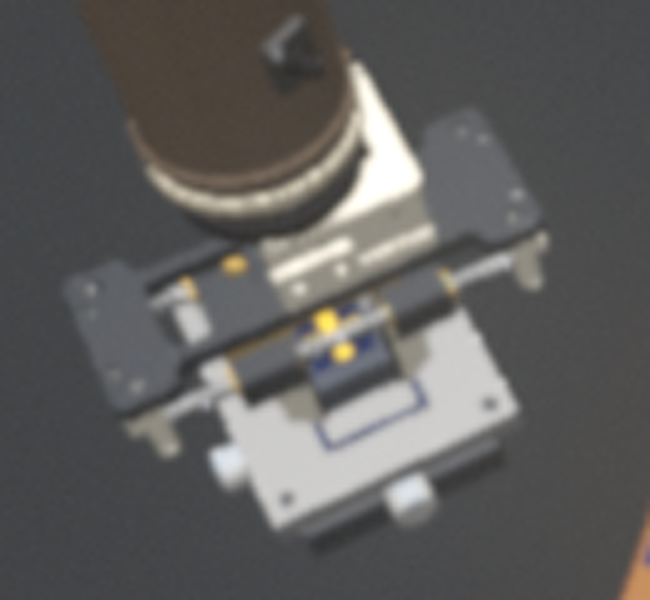

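View pics/w9.png

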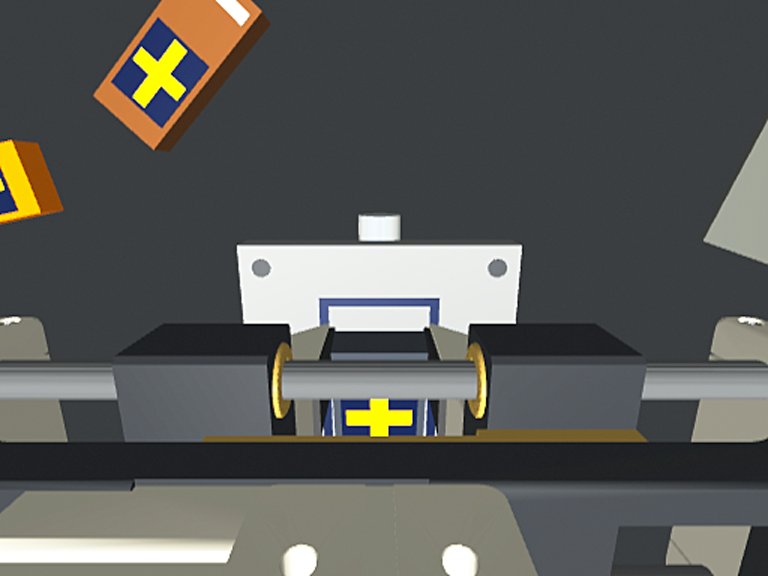

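The bar is rotating in the grip as planned: its end face now shows less lean, and the bar is centred between the outline's edges (319–440). I'll keep lowering.

```bash
python3 -m inch '[[[1,0,0,5,0],[1,0,0,4,0]]]'
python3 w.py 18.3 570.3 -232.3 61
```

```text
clock: 9.7
position: [0.5713, -0.2326, 0.0652]
ee_rot: [-3.094, -0.503, 0.003]
force: [2.8, 1.0, 1.2]
width: 0.391
t 9.7 pos [ 571.3 -232.6   65.2] yaw 18.46 zax [-0.003  0.007 -1.   ] F [2.85 0.96 1.17] w 0.391 j [ 0.44  0.6  -0.2   1.74  0.14  0.82 -1.07]
shift [-0.8 -0.5  4.2] turn 0.16
```

```bash
python3 -m inch '[[[1,0,0,3,0],[1,0,0,0.5,0]]]'
python3 w.py 18.3 570.3 -232.3 61
python3 - <<'E'
from h import *
d=eyes.get_image('wrist'); cv2.imwrite('pics/w10.png',cv2.resize(d['frame'][150:310,170:340],None,fx=3.7,fy=3.7,interpolation=cv2.INTER_CUBIC))
E
```

```text
clock: 9.9
position: [0.571, -0.2325, 0.0607]
ee_rot: [-3.094, -0.503, 0.004]
force: [1.1, 0.1, 2.1]
width: 0.387
t 9.9 pos [ 571.  -232.5   60.7] yaw 18.46 zax [-0.004  0.007 -1.   ] F [1.14 0.14 2.13] w 0.387 j [ 0.44  0.61 -0.2   1.74  0.15  0.81 -1.08]
shift [-0.6 -0.4 -0.2] turn 0.16
```

View pics/w10.png

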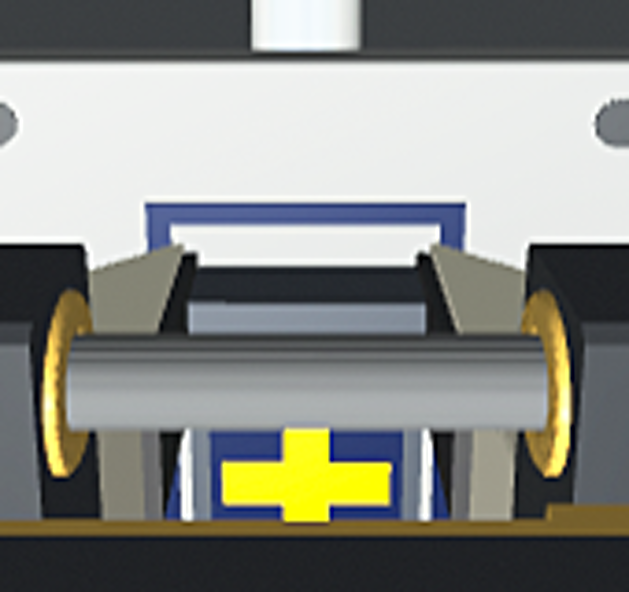

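```bash
python3 -m inch '[[[1,0,0,1.5,0],[1,0,0,0,0]]]'
python3 w.py 18.3 570.3 -232.3 61
python3 - <<'E'
from h import *
d=eyes.get_image('scene'); cv2.imwrite('pics/s11.png',cv2.resize(d['frame'][170:250,110:210],None,fx=7,fy=7,interpolation=cv2.INTER_CUBIC))
E
```

```text
clock: 10.15
position: [0.571, -0.2325, 0.0608]
ee_rot: [-3.094, -0.503, 0.004]
force: [0.8, 1.2, 0.4]
width: 0.386
t 10.15 pos [ 571.  -232.5   60.8] yaw 18.45 zax [-0.004  0.006 -1.   ] F [0.75 1.18 0.44] w 0.386 j [ 0.44  0.61 -0.2   1.74  0.15  0.81 -1.08]
shift [-0.6 -0.5 -0.2] turn 0.15
```

View pics/s11.png

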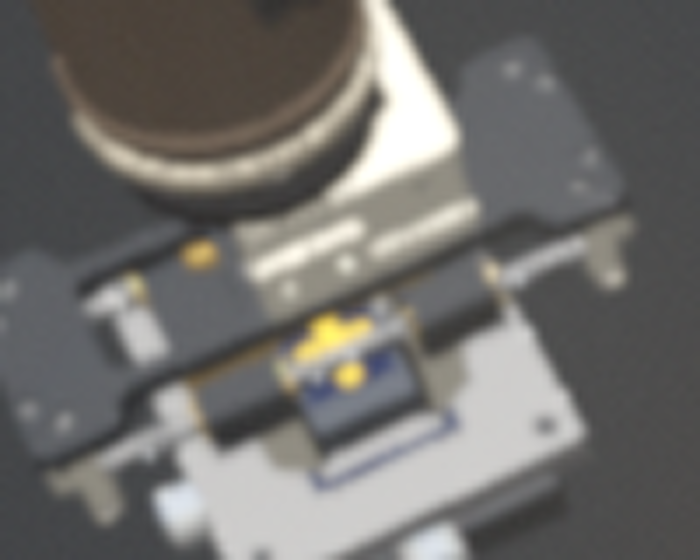

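```bash
python3 -m inch '[[[1,0,0,2.5,0]]]'
python3 w.py 18.3 570.3 -232.3 61
```

```text
clock: 10.3
position: [0.5711, -0.2326, 0.0602]
ee_rot: [-3.095, -0.502, 0.004]
force: [-14.5, 5.9, 45.5]
width: 0.39
t 10.3 pos [ 571.1 -232.6   60.2] yaw 18.44 zax [-0.003  0.006 -1.   ] F [-14.53   5.87  45.52] w 0.39 j [ 0.44  0.61 -0.19  1.75  0.15  0.81 -1.08]
shift [-0.7 -0.5 -0.8] turn 0.14
```

Firm contact at TCP z 60.2, so I'm backing off slightly to unload and then opening in stages.

```bash
python3 -m inch '[[[1,0,0,-0.7,0],[1,0,0,0,0]]]'; python3 -m inch '[[[0.55,0,0,0,0],[0.45,0,0,0,0],[0.45,0,0,0,0],[0.35,0,0,0,0],[0.3,0,0,0,0]]]'
python3 w.py 18.3 570.3 -232.3 61
```

```text
clock: 10.5
position: [0.5706, -0.2328, 0.0615]
ee_rot: [-3.095, -0.502, 0.004]
force: [-0.5, -0.2, -1.4]
width: 0.39
clock: 11.0
position: [0.5696, -0.2304, 0.0607]
ee_rot: [-3.091, -0.503, 0.008]
force: [-1.0, 1.5, 3.3]
width: 0.669
t 11.0 pos [ 569.6 -230.4   60.7] yaw 18.49 zax [-0.006  0.009 -1.   ] F [-0.95  1.55  3.34] w 0.669 j [ 0.43  0.61 -0.2   1.75  0.15  0.81 -1.08]
shift [ 0.   2.  -0.3] turn 0.19
```

Open. I'll go straight up and back for a look.

```bash
python3 -m inch '[[[0.3,0,0,-15,0],[0.2,0,0,-40,0],[0.2,0,0,-45,0],[0.2,-20,0,-45,0],[0.2,-45,0,0,0],[0.2,-45,0,0,0],[0.2,-20,0,0,0],[0.2,0,0,0,0],[0.2,0,0,0,0]]]'
python3 w.py
python3 - <<'E'
from h import *
s=arm.observe(); d=eyes.get_image('wrist'); cv2.imwrite('pics/w12.png',cv2.resize(d['frame'],None,fx=1.5,fy=1.5,interpolation=cv2.INTER_CUBIC))
K,rv,t=wrist_cam(s['position'],s['ee_rot'],d); np.savez('w12.npz',K=K,rv=rv,t=t)
d=eyes.get_image('scene'); cv2.imwrite('pics/s12.png',cv2.resize(d['frame'][170:270,100:220],None,fx=6,fy=6,interpolation=cv2.INTER_CUBIC))
E
```

```text
clock: 11.9
position: [0.4446, -0.2758, 0.2189]
ee_rot: [-3.097, -0.504, 0.001]
force: [0.0, 0.6, 0.5]
width: 0.799
t 11.9 pos [ 444.6 -275.8  218.9] yaw 18.48 zax [-0.002  0.004 -1.   ] F [0.03 0.61 0.51] w 0.799 j [ 0.62  0.29 -0.21  1.81  0.07  1.05 -0.86]
```

View pics/w12.png

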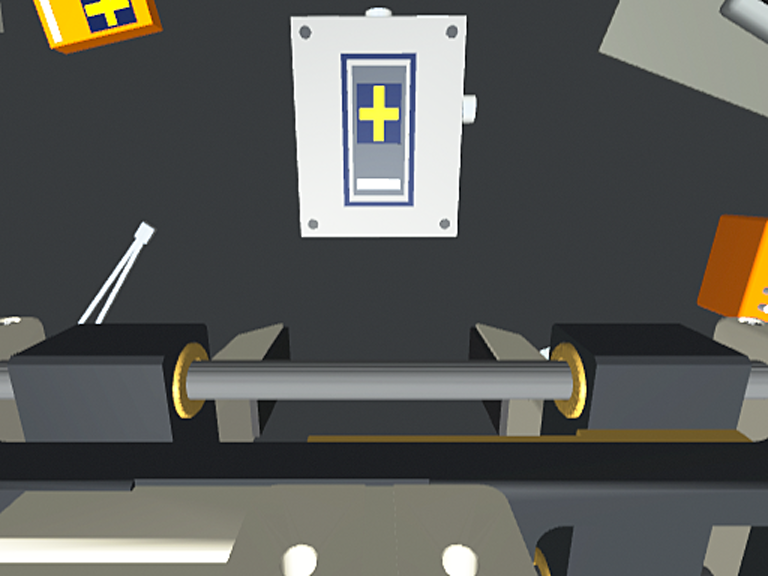

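View pics/s12.png

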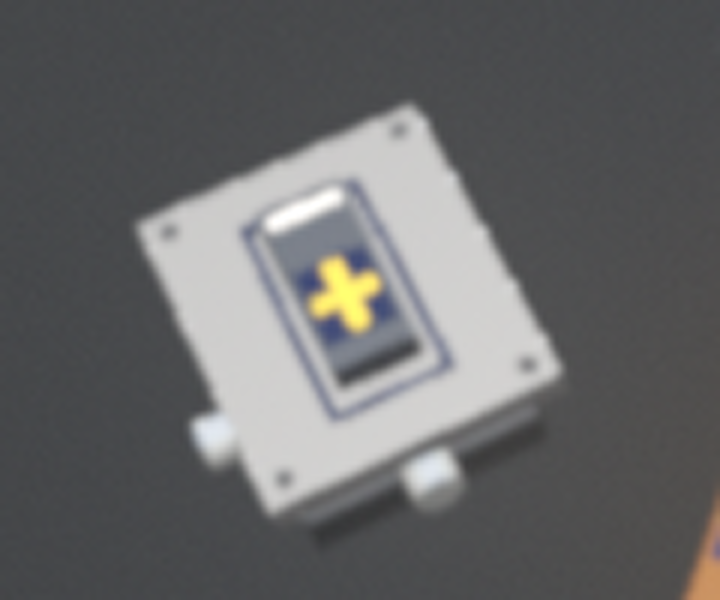

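The bar lies inside the outline on all four sides, with its cross up. I'll do a numeric check of its position and flatness, and look at the rack.

```bash
python3 - <<'E'
from h import *
z=np.load('w12.npz')
f=lambda u,v,h:ray(((u+.5)/1.5-.5,(v+.5)/1.5-.5),h,z['K'],z['rv'],z['t'])*1000
B=np.array([f(*p,.076) for p in((352,65),(407,65),(404,193),(355,193))]); O=np.array([f(*p,.06) for p in((342,55),(415,55),(413,205),(346,205))])
for n,P in(('bar',B),('outline',O)):
    e=(P[0]+P[1]-P[2]-P[3])/2; print(n,P.mean(0).round(1),'sides',[np.linalg.norm(P[i]-P[(i+1)%4]).round(1) for i in range(4)],'yaw',np.degrees(np.arctan2(e[1],e[0])).round(1))
d=eyes.get_image('top'); cv2.imwrite('pics/t13.png',d['frame'])
E
```

```text
bar [ 538.6 -243.4   76. ] sides [np.float64(36.2), np.float64(82.2), np.float64(34.7), np.float64(82.2)] yaw 18.5
outline [ 538.9 -242.9   60. ] sides [np.float64(50.3), np.float64(101.6), np.float64(50.3), np.float64(101.7)] yaw 18.9
```

View pics/t13.png

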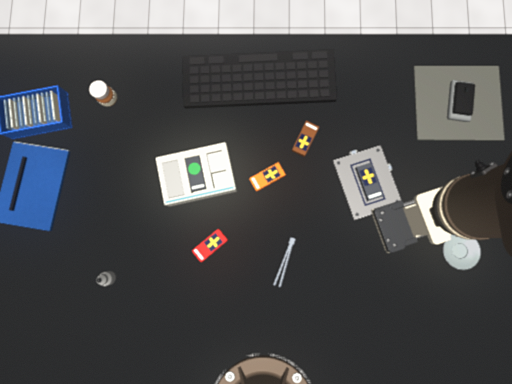

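The top view shows the bar in the outline at (368,182), the green bar in its pocket at (195,170), the look-alikes where they were, and the gripper clear of everything. Handing in.

```bash
python3 - <<'E'
from h import *
s=arm.observe(); print(s['clock'],np.abs(s['dq']).max().round(4),s['force'].round(2)); print(workorder.sign_off())
E
```

```text
12.05 0.0092 [-0.2  -0.38  0.02]
the job is handed in; nothing more can be done
None
```

The cross block is on the sample stage, flat, cross up and inside the outline. I handed the job in at 12.05 s, with the gripper open and clear. To get it there, I tipped it by pressing its white-bar end, gripped the raised end and carried it over. Then I lowered it until it turned flat on the plate, and let go.

**Last checks:**
- **Position:** the block's centre measured within about 1 mm of the outline's centre, and its direction within about 0.5° of the outline's.
- **Flatness:** its top measured about 82 x 35.5 mm against 84 x 36 mm, which fits lying flat within reading error.
- **Other blocks:** the green block is still in its pocket, and the look-alikes were not moved.

**What went less cleanly:**
- **Pressing:** the force was about 11 N when the block bottomed in the well, above the 5 N given for tipping.
- **Set-down:** one downward step reached about 46 N vertically (about 48 N in total) at the wrist. I took this to be the fingertips on the plate, and backed off 1 mm before opening. It is well under the 120 N wrist limit, and no contact by the arm or gripper body was seen.
- **Tool tilt:** the tool leaned up to about 2° during the work, with no visible effect.

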